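# Arm the axle press at its guarded switch

### The job

Arm the axle press: with a fingertip, lift the hinged guard on the guarded switch box right back until it stands open by itself, push the toggle beneath it fully over to the other side (from leaning towards the robot to leaning away from it), then tip the guard so that it drops shut over the toggle again. Nothing has to be gripped; leave the other switch box's toggle as it is, and do not move the loose things on the bench.

Things in the scene. Friction and masses are not known exactly. Their poses are not given: they have to be found in the camera images.
- switch_box: Guarded switch box, fixed to the bench left or right of the middle: grey box 150 (x) x 110 (y) x 60 mm high, an aluminium hinged guard over its toggle. Origin: centre of its underside, on the bench. It stands sideways to the robot: its x points to the robot's right, its y away from the robot, both within 20 degrees; z up. The guard's lip is at its -x end, the hinge towards +x.
- guard (a joint): Guard's opening, rad: 0 = down, 1.65 = stop, standing open. Hinge axis along the box's y. A hood (65 to 105 g) of 3 mm aluminium, open at the lip's end and below: top plate 100 x 60 mm, upper face 33 mm above the hinge axis when down; side cheeks reach to 6 mm below the axis. No latch or spring, little friction: below about 1.2 rad it falls shut, beyond that it falls back and rests on its stop.
- guard_hinge (a point): Middle of the guard's hinge axis, fixed to the box: 25 mm to the +x side of the box's centre and 76 mm above the bench (16 mm above the box's top).
- guard_lip (a point): Middle of the guard's lip near its free edge. The lip is as wide as the guard and continues the top plate 20 mm, turned up 7 mm. Guard down: 119 mm from the hinge axis to the box's -x side, 39 mm above it (115 mm above the bench), free space beneath, 19 mm beyond the box's end. It moves with the guard: when open it is the top edge, 48 mm to the +x side of and 115 mm above the axis.
- toggle (a joint): Angle of the guarded toggle, rad: 0 = off, leaning 0.45 rad to the box's -y (towards the robot); 0.9 = on, leaning 0.45 rad to +y (away from the robot). It stays where it is left, and takes about 0.6 N at the tip.
- toggle_tip (a point): Tip of the guarded toggle: steel bat lever 38 mm long, 7 to 12 mm thick, pivoting 3 mm above the box's top, 23 mm to the lip's side of the box's centre (48 mm from the hinge axis). The tip is 37 mm above the box's top and 17 mm towards the robot (off) or away from it (on) from the box's middle line.
- plain_box: Another grey box of the same size, fixed to the bench on the other side of the middle, with the same toggle but no guard. To be left alone. Origin: centre of its underside; axes as for the guarded box.
- plain_toggle (a joint): Angle of the toggle on the plain box: 0 = off, 0.9 = on. To be left alone.
- pedal_a: Loose black bicycle pedal, 96 x 125 x 19 mm, lying flat on the bench behind the boxes. Origin: centre of its underside.
- pedal_b: Loose yellow bicycle pedal, 96 x 125 x 19 mm, lying flat at the right. Origin: centre of its underside.
- socket: Loose steel socket, 22 mm in diameter and 38 mm high, standing between the two boxes. Origin: centre of its underside.
- axle_box: Loose small carton, 50 x 80 x 30 mm, in front of the boxes. Origin: centre of its underside.
- grease_jar: Loose white jar, 60 mm in diameter and 70 mm high, at the left. Origin: centre of its underside.
- screwdriver: Loose screwdriver, 190 mm long, lying in front at the right, nearer the robot than the boxes. Origin: underside, about mid-length.

How it is judged:
On the way, in this order (a step that is already met when the one before it is completed fails the run):
1. the guard stands fully back with the toggle still off (value of joint guard above 1.55 rad and value of joint toggle below 0.3 rad), for 0.2 s.
2. the toggle is pushed over while the guard is open (value of joint toggle above 0.75 rad and value of joint guard above 1.2 rad), for 0.1 s.
At the end, for the whole second after the job is handed in: The guard is shut (under 0.06 rad) and at rest, the guarded toggle is over (beyond 0.75 of its 0.9 rad), the plain box's toggle is still off (under 0.15 rad), and every loose thing is within 20 mm of where it started (value of joint guard below 0.06 rad and velocity of joint guard between -0.1 and 0.1 rad/s and value of joint toggle above 0.75 rad and value of joint plain_toggle below 0.15 rad and not (distance of pedal_a from where it was at the start of the episode above 0.02 m) and not (distance of pedal_b from where it was at the start of the episode above 0.02 m) and not (distance of socket from where it was at the start of the episode above 0.02 m) and not (distance of axle_box from where it was at the start of the episode above 0.02 m) and not (distance of grease_jar from where it was at the start of the episode above 0.02 m) and not (distance of screwdriver from where it was at the start of the episode above 0.02 m)); the robot touches nothing.
It fails at once if the plain box's toggle is moved (value of joint plain_toggle above 0.15 rad).
It fails at once if a loose thing is shoved, lifted or carried away (distance of any of pedal_a, pedal_b, socket, axle_box, grease_jar, screwdriver from where it was at the start of the episode above 0.02 m).
It also fails if it takes over 54 s, if anything falls off the work surface, if the arm or the gripper's body presses on something with over 40 N, if the wrist force passes 120 N, or if a joint passes its speed limit or range.

### The arm

A 7-joint arm with a two-finger parallel gripper is mounted at the origin on the work surface. World frame = base frame: x ahead of the robot, y to its left, z up, the work surface at z = 0. Lengths are in m, angles in rad, forces in N, time in s.
With the tool pointing down it reaches from about 0.4 to 0.85 m from the base axis. Payload 10.4 kg.
Tool frame: the origin (TCP) lies at the very end of the fingers, on their centre line; the grasp point (between the pads) lies 19 mm behind it; z points along the fingers, y is the line along which they close (so a half turn about z gives the same grasp; the last joint's range is limited). The gripper opens to 87 mm and grips with 3 to 60 N. Pads are 19 mm wide; open, the fingers measure 117 mm over their backs; the gripper's body (75 mm by 190 mm) begins 51 mm behind the grasp point.
Start: joints at [-1.361, 0.332, -0.065, 1.46, 0.022, 1.35, -0.088], TCP at [0.144, 0.608, 0.223] pointing down, gripper open.
Joint ranges: [-2.6, 2.6], [-0.5, 2.12], [-1.47, 1.34], [0.16, 2.42], [-1.27, 4.41], [0.06, 2.06], [-2.6, 2.6]. Speed limits (rad/s): [2.22, 2.22, 2.79, 2.79, 3.14, 3.14, 3.14].

### API

Orientations are given as a unit quaternion [x, y, z, w].
In Python, from bench import * gives the robot as it stands.
- The arm moves only by the tool step_arm, never from a script. Its arguments are lists of equal length, an entry for each row: "delta_pos": the shift along the world's x, y, z in units of 25 mm (1.0 is 25 mm), a list of three; "turn": the turn about the world's z in units of 0.12 rad (1.0 is 0.12 rad). In form: {"delta_pos": [[tx, ty, tz], ...], "turn": [turn, ...]}. A call has 1 to 12 rows; each row shifts and turns the commanded pose from where the row before left it; what a row does not reach is not made up. A row lasts 1/10 s, in which the tool goes at most 50 mm and 8.59 degrees, less where a joint would pass 70% of its speed; a pose out of reach is approached as far as the arm can. A call with a number of a shift or a turn outside -1 to 1 is refused whole. A call with a gripper value outside its range is refused whole. "grip" is the closure, from 0 (fully open) to 1 (shut), set as the call begins (left out, the last holds). The fingers move at their own pace and stop on an object; "newtons" is the grip in N (left out, the last holds). Time passes only in rows, so rows that do not move let the fingers close. It gives the time, the measured TCP pose, the force, the opening and the grip force at its end, in the units of the state.
- read_state(): the state, without advancing time (a new reading comes with each control period).
- camera(name): name is "scene" or "top"; returns a dict with "image" (400x640x3 uint8, red, green, blue), "z_map" (400x640 float32, m along the optical axis (not along the pixel's ray), 0 where there is no reading), "mtx" (3x3 intrinsics, pixels), "dist" ([k1, k2, p1, p2, k3] as OpenCV has them; the pictures are not rectified), "view" (4x4, takes a point from world to camera coordinates). Camera axes: x right, y up, looking along -z (the intrinsics and any distortion apply to the point x, -y, -z); pixel columns grow to the right and rows downward; lengths in m; the calibration is good to about 2 mm. A picture is of the moment at which its call begins.
- close_job(): hands the job in; it is judged then, once.
The state is a dict: "time": time; "joint_positions": joint angles; "joint_vel": joint speeds; "joint_torque": joint torques, N m; "ee_pos": TCP position; "eef_rot": TCP orientation; "ft_force": force on the tool from outside, world axes, zero at the start; "torque": the same for the moment, N m; "width": finger opening in m; "grip_force": force on a finger pad.
Only numpy, scipy, OpenCV 4.12 (cv2) and the standard library are available. Lean on these libraries where they do the work, as an engineer would, in place of code of your own. Each camera call takes 0.05 s, during which the arm holds its last target. There are 200 camera calls.

## Working session

There is one attempt and no reset: what is moved stays moved. The work goes in short steps, Python scripts to look and compute and a tool call to move; the robot and the scene stay as the last step left them, time stands still between calls to the robot, and variables do not carry over. Pictures are saved under pics/ and viewed, at most 10 in all, crops included, and the job is handed in when it is done.

Besides the shell and the picture viewer there is one more tool, called after "Emit:" as name([rows], argument=value, ...), one row to a line, values as JSON. step_arm: Moves the arm, as the interface text tells. Shifts and turns lie within -1 to 1; 1 stands for 25 mm of shift or 0.12 rad of turn. Its arguments: {"type":"object","properties":{"delta_pos":{"type":"array"},"turn":{"type":"array"},"grip":{"type":"number"},"newtons":{"type":"number"}},"required":["delta_pos","turn"]}

```bash
mkdir -p pics
cat > h.py <<'E'
from bench import *
import numpy as np, cv2
def pts(c):
    z=c["z_map"]; h,w=z.shape
    v,u=np.mgrid[:h,:w]
    n=cv2.undistortPoints(np.stack([u.ravel(),v.ravel()],1).astype(np.float64)[:,None],np.array(c["mtx"]),np.array(c["dist"]))[:,0].reshape(h,w,2)
    P=np.stack([n[...,0]*z,-n[...,1]*z,-z],-1)
    M=np.linalg.inv(np.array(c["view"]))
    W=P@M[:3,:3].T+M[:3,3]; W[z==0]=np.nan
    return W
E
python3 - <<'E'
from h import *
for n in("scene","top"):
    c=camera(n); cv2.imwrite(f"pics/{n}0.png",c["image"][...,::-1]); np.savez(f"/tmp/{n}0.npz",img=c["image"],W=pts(c))
    print(n,np.linalg.inv(np.array(c["view"]))[:3,3])
s=read_state(); print(s)
E
```

```text
scene [1.21960425 0.65566473 1.06020551]
top [0.27961413 0.02346883 1.51221735]
{'time': 0.1, 'joint_positions': array([-1.3606254 ,  0.33276322, -0.06471047,  1.46083951,  0.02161635,
        1.34987396, -0.08851246]), 'joint_vel': array([-0.00138327, -0.00237387,  0.00020783, -0.00263628, -0.00137474,
        0.00093004,  0.00115808]), 'joint_torque': array([ 2.23089439e-03, -6.24544644e+01,  2.52787024e-02, -3.90717173e+01,
       -6.12519449e-02,  3.65928223e-02,  5.97476151e-05]), 'ee_pos': array([0.14409741, 0.60782447, 0.22187042]), 'eef_rot': array([ 1.16113001e-01,  9.93235832e-01, -5.92868267e-04, -3.63423738e-05]), 'ft_force': array([-0.19697009, -0.2321795 , -0.06471332]), 'torque': array([-0.00472312, -0.06392938, -0.01898983]), 'grip_force': 0.0, 'width': 0.08682555011511982}
```

View pics/scene0.png

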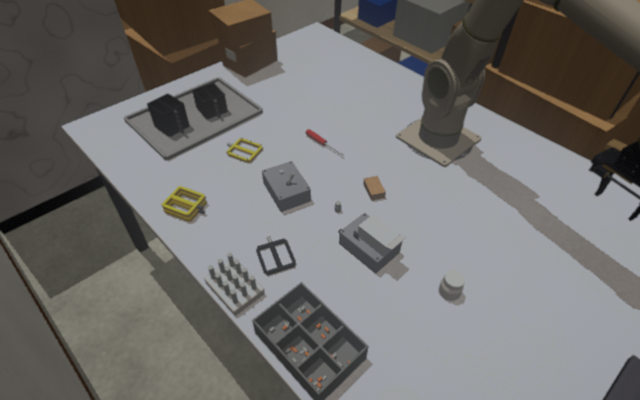

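View pics/top0.png

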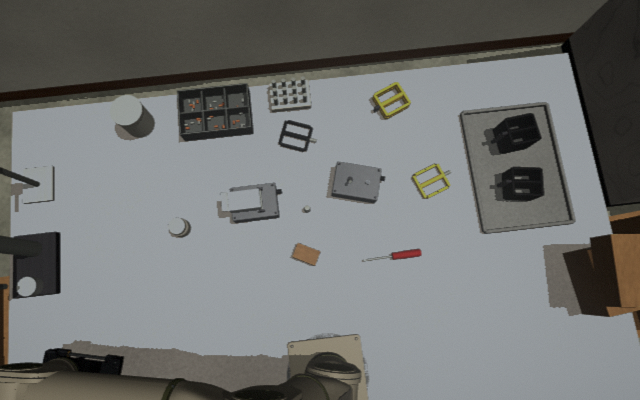

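The top view shows the guarded box at about (255,202) with its guard's lip at left (222,202). The socket is at (307,209), the jar at (179,227), the carton at (306,254) and the plain box at (357,182). Next I measure the points.

Run:
```python
from h import *
T=np.load("/tmp/top0.npz"); S=np.load("/tmp/scene0.npz")
def rect(n,D,m):
    P=D["W"][m]; P=P[np.isfinite(P).all(1)]
    r=cv2.minAreaRect((P[:,:2]*1000).astype(np.float32)); print(n,len(P),"z",np.median(P[:,2]).round(4),"c",np.round(r[0],1),"sz",np.round(r[1],1),"ang",round(r[2],2)); return P
for n,D in(("top",T),("scene",S)):
    W=D["W"]; X,Y,Z=W[...,0],W[...,1],W[...,2]
    roi=(X>.4)&(X<.8)&(Y>.05)&(Y<.42)
    b=roi&(Z>.05)&(Z<.068)&(Y<.33)
    g=roi&(Z>.095)&(Z<.13)
    def big(m):
        k,l,s,_=cv2.connectedComponentsWithStats(m.astype(np.uint8)); print(n,s[1:][s[1:,4]>15].tolist()); return l==1+np.argmax(s[1:,4])
    rect("boxtop",D,big(b)); P=rect("guard",D,big(g))
    print("guard z by y:",[(round(y,3),np.median(P[abs(P[:,1]-y)<.006,2]).round(4),P[abs(P[:,1]-y)<.006,0].min().round(3),P[abs(P[:,1]-y)<.006,0].max().round(3)) for y in np.arange(P[:,1].min(),P[:,1].max(),.012)])
    k=(X>.3)&(X<.9)&(Y>-.4)&(Y<.6)&(Z>.012)
    k,l,s,c=cv2.connectedComponentsWithStats(k.astype(np.uint8))
    for i in range(1,k):
        if s[i,4]>20:
            P=W[l==i]; print(i,s[i,4],P.min(0).round(3),P.max(0).round(3))
```

```text
top [[230, 183, 49, 38, 860]]
boxtop 860 z 0.0598 c [570.4 174.5] sz [111.9 151. ] ang 0.69
top [[221, 188, 41, 24, 750]]
guard 750 z 0.1095 c [569.3 209.6] sz [ 61.6 121.5] ang 0.11
guard z by y: [(np.float64(0.149), np.float64(0.1084), np.float64(0.539), np.float64(0.6)), (np.float64(0.161), np.float64(0.1093), np.float64(0.54), np.float64(0.599)), (np.float64(0.173), np.float64(0.1087), np.float64(0.539), np.float64(0.6)), (np.float64(0.185), np.float64(0.1091), np.float64(0.54), np.float64(0.599)), (np.float64(0.197), np.float64(0.1084), np.float64(0.539), np.float64(0.599)), (np.float64(0.209), np.float64(0.1089), np.float64(0.539), np.float64(0.597)), (np.float64(0.221), np.float64(0.1095), np.float64(0.54), np.float64(0.598)), (np.float64(0.233), np.float64(0.1092), np.float64(0.539), np.float64(0.6)), (np.float64(0.245), np.float64(0.1097), np.float64(0.539), np.float64(0.599)), (np.float64(0.257), np.float64(0.1121), np.float64(0.541), np.float64(0.6)), (np.float64(0.269), np.float64(0.1152), np.float64(0.541), np.float64(0.597))]
1 432 [ 0.819 -0.391  0.012] [ 0.9   -0.265 
[... 1559 characters left out ...]
loat64(0.541), np.float64(0.6)), (np.float64(0.268), np.float64(0.1161), np.float64(0.539), np.float64(0.601))]
1 176 [ 0.339 -0.347  0.012] [ 0.365 -0.158  0.031]
2 97 [ 0.528 -0.4    0.012] [ 0.628 -0.359  0.024]
3 1577 [ 0.533 -0.253  0.012] [ 0.677 -0.079  0.101]
4 353 [ 0.349 -0.021  0.012] [0.429 0.071 0.039]
5 598 [ 0.82  -0.391  0.012] [ 0.9   -0.26   0.048]
6 55 [ 0.525 -0.001  0.012] [0.546 0.017 0.043]
7 2293 [0.517 0.081 0.012] [0.629 0.271 0.122]
9 514 [ 0.738 -0.053  0.012] [0.853 0.077 0.025]
12 603 [0.489 0.397 0.012] [0.549 0.456 0.078]
14 45 [0.891 0.05  0.015] [0.9   0.091 0.035]
15 1929 [0.82  0.159 0.012] [0.9   0.401 0.076]
23 435 [0.849 0.498 0.127] [0.9   0.562 0.138]
```

Emit:
step_arm([
  [0.95,-0.64,0],
  [0.95,-0.64,0],
  [0.95,-0.64,0],
  [0.95,-0.64,0],
  [0.95,-0.64,0],
  [0.95,-0.64,0],
  [0.95,-0.64,0],
  [0.95,-0.64,0],
  [0.95,-0.64,0],
  [0.95,-0.64,0],
  [0.95,-0.64,0],
  [0.95,-0.64,0],
], turn=[-0.62,-0.62,-0.62,-0.62,-0.62,-0.62,-0.62,-0.62,-0.62,-0.62,-0.62,-0.62], grip=1, newtons=10)

```text
time: 1.3
ee_pos: [0.4311, 0.4148, 0.2226]
eef_rot: [0.536, 0.844, 0.0, 0.0]
ft_force: [-0.8, -0.2, 0.9]
width: 0.0028
grip_force: 0.0
```

Emit:
step_arm([
  [0.93,-0.6,0],
  [0.93,-0.6,0],
  [0.93,-0.6,0],
  [0.93,-0.6,0],
  [0.93,-0.6,0],
  [0.93,-0.6,0],
  [0,0,0],
], turn=[-0.62,-0.62,-0.62,-0.62,-0.62,-0.58,0])

```text
time: 2.0
ee_pos: [0.5727, 0.3216, 0.2222]
eef_rot: [0.71, 0.705, -0.0, 0.001]
ft_force: [-0.1, -1.2, 0.4]
width: 0.0005
grip_force: 0.0
```

Run:
```python
from h import *
s=read_state(); print(s["ee_pos"],s["eef_rot"])
c=camera("scene"); im=c["image"][150:330,260:520,::-1]; cv2.imwrite("pics/s1.png",cv2.resize(im,None,fx=3,fy=3))
for n in("scene","top"):
    W=pts(camera(n) if n=="top" else c); e=s["ee_pos"]
    for lo in np.arange(-.01,.1,.01):
        m=(abs(W[...,0]-e[0])<.12)&(abs(W[...,1]-e[1])<.12)&(W[...,2]>e[2]+lo)&(W[...,2]<e[2]+lo+.01)
        P=W[m]
        if len(P): print(n,round(lo,3),len(P),P.min(0).round(3),P.max(0).round(3))
```

```text
[0.57271486 0.3215945  0.22219073] [ 7.09552451e-01  7.04651095e-01 -3.26248599e-04  1.43108884e-03]
scene -0.01 1 [0.57  0.33  0.221] [0.57  0.33  0.221]
scene 0.0 14 [0.566 0.324 0.223] [0.584 0.332 0.232]
scene 0.01 16 [0.567 0.327 0.233] [0.586 0.334 0.241]
scene 0.02 8 [0.568 0.33  0.243] [0.584 0.333 0.248]
scene 0.04 2 [0.589 0.326 0.269] [0.59  0.329 0.272]
scene 0.05 2 [0.591 0.331 0.273] [0.591 0.332 0.276]
scene 0.06 4 [0.602 0.307 0.289] [0.658 0.335 0.292]
scene 0.07 139 [0.49  0.287 0.293] [0.663 0.36  0.302]
scene 0.08 246 [0.49  0.286 0.302] [0.662 0.36  0.312]
scene 0.09 367 [0.485 0.285 0.312] [0.668 0.36  0.322]
top 0.07 16 [0.544 0.284 0.295] [0.657 0.303 0.302]
top 0.08 72 [0.54  0.285 0.303] [0.657 0.299 0.312]
top 0.09 83 [0.549 0.284 0.312] [0.665 0.3   0.322]
```

View pics/s1.png

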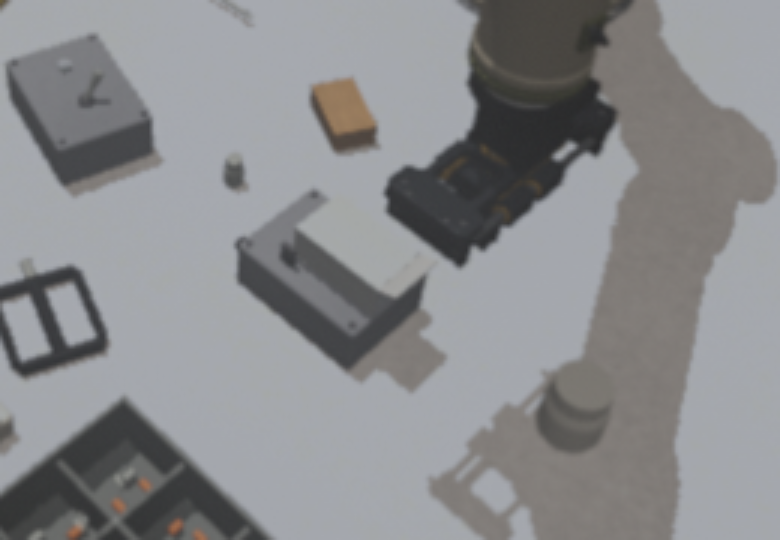

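The crop shows the closed gripper (around (500,200)) beside the lip (430,265) and clear of it. Next I lower it beside the lip and feel for the edge.

Emit:
step_arm([
  [0,0,-0.9],
  [0,0,-0.9],
  [0,0,-0.9],
  [0,0,-0.9],
  [0,0,-0.9],
  [0,0,-0.9],
  [0,0,-0.7],
  [0,-0.4,0],
  [0,-0.4,0],
  [0,-0.4,0],
  [0,0,0],
  [0,0,0],
], turn=[0,0,0,0,0,0,0,0,0,0,0,0])

```text
time: 3.3
ee_pos: [0.5692, 0.2961, 0.0711]
eef_rot: [0.706, 0.708, 0.001, 0.0]
ft_force: [0.2, -0.5, -0.4]
width: 0.0007
grip_force: 0.0
```

Emit:
step_arm([
  [0,-0.1,0],
  [0,-0.1,0],
  [0,-0.1,0],
  [0,0,0],
], turn=[0,0,0,0])

```text
time: 3.7
ee_pos: [0.5687, 0.2882, 0.0701]
eef_rot: [0.706, 0.708, -0.0, 0.0]
ft_force: [0.7, 0.2, -0.4]
width: 0.0006
grip_force: 0.0
```

Emit:
step_arm([
  [0,-0.24,0.1],
  [0,-0.24,0.2],
  [0,-0.11,0.33],
  [0,-0.11,0.33],
  [0,-0.22,0.46],
  [0,-0.22,0.46],
], turn=[0,0,0,0,0,0])

```text
time: 4.3
ee_pos: [0.5688, 0.259, 0.1179]
eef_rot: [0.706, 0.708, -0.0, 0.0]
ft_force: [-0.2, 0.4, 0.1]
width: 0.0003
grip_force: 0.1
```

Run:
```python
from h import *
s=read_state(); print(s["ee_pos"],s["ft_force"])
c=camera("scene"); im=c["image"][170:290,310:470,::-1]; cv2.imwrite("pics/s2.png",cv2.resize(im,None,fx=4,fy=4))
```

```text
[0.56877466 0.25896157 0.11788914] [-0.24984562  0.39821327  0.0980817 ]
```

View pics/s2.png

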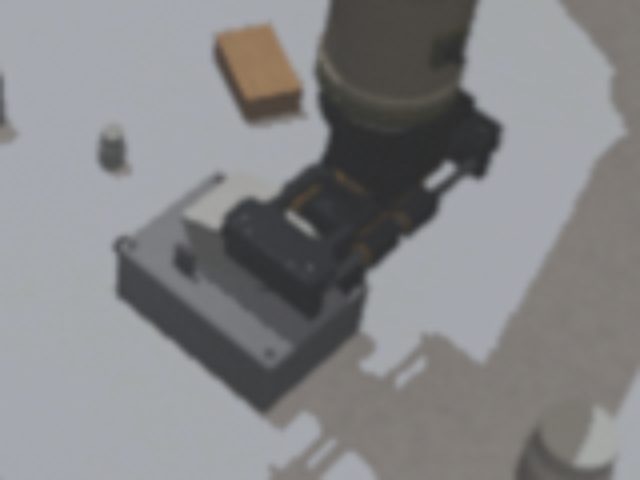

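The gripper covers the lip, but the plate is visible at (230,200). Its slope in the depth data gives the guard angle.

```bash
cat >> h.py <<'E'
def prof(n="top",x0=.545,x1=.597,y0=.08,y1=.30):
    W=pts(camera(n)); m=(W[...,0]>x0)&(W[...,0]<x1)&(W[...,1]>y0)&(W[...,1]<y1)&(W[...,2]>.07)
    P=W[m]
    for y in np.arange(y0,y1,.01):
        q=P[abs(P[:,1]-y)<.005,2]
        if len(q): print(n,round(y,3),len(q),np.percentile(q,[5,50,95]).round(3))
E
python3 - <<'E'
from h import *
prof("top"); prof("scene")
E
```

```text
top 0.14 45 [0.103 0.109 0.114]
top 0.15 53 [0.107 0.112 0.117]
top 0.16 55 [0.11  0.116 0.121]
top 0.17 54 [0.115 0.12  0.124]
top 0.18 55 [0.119 0.125 0.129]
top 0.19 58 [0.123 0.129 0.135]
top 0.2 111 [0.129 0.442 0.536]
top 0.21 164 [0.133 0.508 0.536]
top 0.22 185 [0.138 0.32  0.534]
top 0.23 99 [0.145 0.522 0.537]
top 0.24 85 [0.514 0.518 0.535]
top 0.25 80 [0.513 0.517 0.533]
top 0.26 85 [0.511 0.517 0.531]
top 0.27 84 [0.51  0.516 0.521]
top 0.28 84 [0.507 0.516 0.527]
top 0.29 85 [0.503 0.518 0.528]
scene 0.14 27 [0.107 0.109 0.111]
scene 0.15 39 [0.11  0.112 0.115]
scene 0.16 31 [0.114 0.117 0.12 ]
scene 0.17 12 [0.118 0.122 0.124]
scene 0.18 3 [0.122 0.124 0.124]
scene 0.2 10 [0.13  0.535 0.536]
scene 0.21 59 [0.138 0.533 0.537]
scene 0.22 115 [0.213 0.528 0.535]
scene 0.23 150 [0.318 0.522 0.533]
scene 0.24 180 [0.22  0.515 0.533]
scene 0.25 188 [0.215 0.515 0.533]
scene 0.26 200 [0.16  0.512 0.53 ]
scene 0.27 204 [0.129 0.504 0.522]
scene 0.28 300 [0.213 0.268 0.518]
scene 0.29 443 [0.212 0.369 0.526]
```

Emit:
step_arm([
  [0,-0.24,0.32],
  [0,-0.34,0.32],
  [0,-0.34,0.32],
  [0,-0.38,0.24],
  [0,-0.38,0.24],
  [0,-0.42,0.16],
  [0,-0.42,0.16],
  [0,-0.66,0.1],
  [0,-0.66,0.1],
  [0,-0.5,0],
  [0,-0.5,0],
  [0,0,0],
], turn=[0,0,0,0,0,0,0,0,0,0,0,0])

```text
time: 5.65
ee_pos: [0.5688, 0.1366, 0.166]
eef_rot: [0.707, 0.707, -0.0, 0.0]
ft_force: [-0.3, 0.6, -0.5]
width: 0.0003
grip_force: 0.0
```

Run:
```python
from h import *
prof("top",y1=.2)
c=camera("scene"); im=c["image"][170:290,310:470,::-1]; cv2.imwrite("pics/s3.png",cv2.resize(im,None,fx=4,fy=4))
```

```text
top 0.08 13 [0.532 0.546 0.578]
top 0.09 84 [0.554 0.572 0.579]
top 0.1 98 [0.564 0.571 0.579]
top 0.11 90 [0.558 0.564 0.576]
top 0.12 90 [0.558 0.562 0.576]
top 0.13 92 [0.557 0.563 0.575]
top 0.14 92 [0.556 0.562 0.566]
top 0.15 93 [0.556 0.562 0.566]
top 0.16 99 [0.552 0.562 0.573]
top 0.17 98 [0.554 0.568 0.574]
top 0.18 76 [0.557 0.566 0.573]
top 0.19 15 [0.551 0.557 0.565]
```

View pics/s3.png

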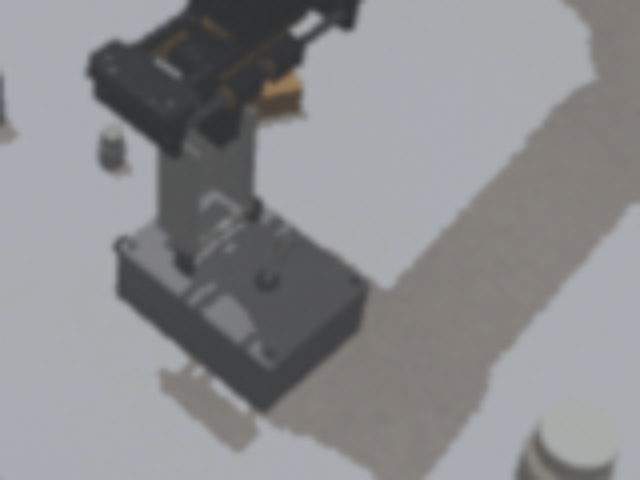

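The picture shows the guard standing open (plate at (205,180)), with the toggle clear at (268,280). Next I go to its robot side and lower.

Emit:
step_arm([
  [0,0.65,0.1],
  [-0.54,0.65,0],
  [-0.54,0.65,0],
  [-0.54,0.63,0],
  [-0.54,0,0],
  [0,0,-0.7],
  [0,0,-0.7],
  [0,0,-0.7],
  [0,0,-0.7],
  [0,0,-0.7],
  [0,0,0],
], turn=[0,0,0,0,0,0,0,0,0,0,0])

```text
time: 6.85
ee_pos: [0.5128, 0.2052, 0.079]
eef_rot: [0.705, 0.709, -0.002, -0.001]
ft_force: [-0.7, -0.6, 0.1]
width: 0.0006
grip_force: 0.0
```

Run:
```python
from h import *
s=read_state(); print(s["ee_pos"],s["ft_force"])
c=camera("scene"); im=c["image"][170:290,310:470,::-1]; cv2.imwrite("pics/s4.png",cv2.resize(im,None,fx=4,fy=4))
W=pts(c); m=(abs(W[...,0]-.571)<.05)&(abs(W[...,1]-.198)<.03)&(W[...,2]>.066)&(W[...,2]<.12); P=W[m]; print(P[P[:,2].argsort()][::-1][:25].round(3))
```

```text
[0.51284586 0.20521135 0.07897149] [-0.68409811 -0.64409782  0.0771585 ]
[[0.528 0.203 0.119]
 [0.526 0.206 0.116]
 [0.526 0.218 0.113]
 [0.526 0.214 0.11 ]
 [0.524 0.217 0.107]
 [0.524 0.214 0.103]
 [0.524 0.21  0.1  ]
 [0.524 0.214 0.1  ]
 [0.524 0.215 0.096]
 [0.523 0.211 0.096]
 [0.523 0.211 0.092]
 [0.522 0.217 0.092]
 [0.523 0.215 0.091]
 [0.522 0.207 0.091]
 [0.561 0.2   0.091]
 [0.563 0.202 0.09 ]
 [0.525 0.217 0.09 ]
 [0.523 0.208 0.089]
 [0.525 0.206 0.088]
 [0.561 0.197 0.088]
 [0.559 0.202 0.087]
 [0.522 0.211 0.087]
 [0.562 0.198 0.086]
 [0.563 0.202 0.086]
 [0.565 0.2   0.086]]
```

View pics/s4.png

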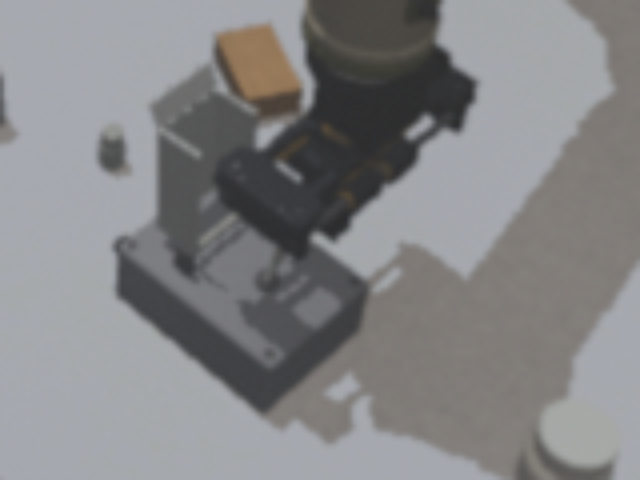

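Guard open at (205,150), the finger is robot-side of the toggle (275,275). Now push.

Emit:
step_arm([
  [0.4,-0.1,0],
  [0.4,-0.05,0],
  [0.4,0,0],
  [0.4,0,0],
  [0.16,0,0],
  [0.16,0,0],
  [0,0,0],
], turn=[0,0,0,0,0,0,0])

```text
time: 7.6
ee_pos: [0.563, 0.1998, 0.081]
eef_rot: [0.706, 0.708, -0.0, 0.0]
ft_force: [0.2, 0.6, 1.0]
width: 0.0002
grip_force: 0.0
```

Emit:
step_arm([
  [0.08,0,0],
  [0.08,0,0],
  [0,0,0],
], turn=[0,0,0])

```text
time: 7.9
ee_pos: [0.5657, 0.2, 0.0807]
eef_rot: [0.706, 0.708, -0.001, -0.001]
ft_force: [-5.5, -0.7, 0.8]
width: 0.0006
grip_force: 2.5
```

```bash
cat > tg.py <<'E'
from h import *
s=read_state(); print(s["ee_pos"],s["ft_force"])
for n in("scene","top"):
    W=pts(camera(n)); m=(W[...,0]>.565)&(W[...,0]<.61)&(abs(W[...,1]-.198)<.014)&(W[...,2]>.068)&(W[...,2]<.12); P=W[m]; print(n,P[P[:,2].argsort()][::-1][:14].round(3).tolist())
E
python3 tg.py
```

```text
[0.56566834 0.19995987 0.08072253] [-5.47978992 -0.72742899  0.84446945]
scene [[0.578, 0.197, 0.115], [0.576, 0.192, 0.114], [0.577, 0.211, 0.114], [0.578, 0.197, 0.112], [0.577, 0.193, 0.111], [0.576, 0.21, 0.109], [0.575, 0.207, 0.105], [0.569, 0.208, 0.105], [0.566, 0.21, 0.104], [0.575, 0.211, 0.104], [0.577, 0.209, 0.103], [0.579, 0.21, 0.102], [0.569, 0.209, 0.101], [0.588, 0.204, 0.1]]
top []
```

The push met the stop at 5.5 N, with the tip near x 0.588 as expected. Next I back off, go over the guard and behind it.

Emit:
step_arm([
  [-0.6,0,0],
  [-0.6,0,0],
  [0,0,0.9],
  [0,0,0.9],
  [0,0,0.9],
  [0,0,0.9],
  [0,0,0.9],
  [0,0,0.9],
  [0,0,0.9],
  [0,0,0],
], turn=[0,0,0,0,0,0,0,0,0,0])

```text
time: 9.0
ee_pos: [0.5384, 0.2004, 0.2421]
eef_rot: [0.706, 0.708, 0.003, 0.001]
ft_force: [0.1, -0.1, -0.0]
width: 0.0008
grip_force: 0.0
```

```bash
python3 tg.py
```

```text
[0.53841483 0.2003587  0.24205199] [ 0.06114689 -0.06129759 -0.03830284]
scene [[0.585, 0.201, 0.104], [0.586, 0.198, 0.102], [0.585, 0.202, 0.1], [0.587, 0.203, 0.098], [0.588, 0.197, 0.098], [0.585, 0.194, 0.097], [0.584, 0.205, 0.097], [0.59, 0.199, 0.097], [0.588, 0.201, 0.096], [0.592, 0.201, 0.096], [0.584, 0.198, 0.095], [0.588, 0.201, 0.092], [0.585, 0.203, 0.092], [0.586, 0.204, 0.089]]
top []
```

Emit:
step_arm([
  [0.2,-0.7,0],
  [0.2,-0.7,0],
  [0.2,-0.7,0],
  [0.2,-0.7,0],
  [0.2,-0.7,0],
  [0.2,-0.7,0],
  [0.2,-0.7,0],
  [0,-0.7,0],
  [0,-0.1,0],
  [0,0,0],
], turn=[0,0,0,0,0,0,0,0,0,0])

```text
time: 10.1
ee_pos: [0.5714, 0.0574, 0.2379]
eef_rot: [0.706, 0.708, -0.0, -0.0]
ft_force: [-0.4, 0.1, -0.7]
width: 0.0006
grip_force: 0.0
```

Run:
```python
from h import *
s=read_state(); print(s["ee_pos"],s["ft_force"])
c=camera("scene"); im=c["image"][150:300,290:490,::-1]; cv2.imwrite("pics/s5.png",cv2.resize(im,None,fx=4,fy=4))
W=pts(c); m=(abs(W[...,0]-.571)<.03)&(W[...,1]>.08)&(W[...,1]<.17)&(W[...,2]>.1)&(W[...,2]<.21); P=W[m]
for z in np.arange(.1,.21,.01):
    q=P[abs(P[:,2]-z)<.005]
    if len(q): print(round(z,2),len(q),q[:,1].min().round(3),np.median(q[:,1]).round(3),q[:,1].max().round(3))
```

```text
[0.57140521 0.05738272 0.23786751] [-0.35028166  0.13730646 -0.68417561]
0.1 24 0.116 0.138 0.156
0.11 48 0.115 0.13 0.154
0.12 50 0.114 0.131 0.153
0.13 50 0.114 0.13 0.153
0.14 61 0.112 0.123 0.153
0.15 59 0.112 0.123 0.15
0.16 69 0.111 0.121 0.15
0.17 86 0.109 0.115 0.15
0.18 78 0.104 0.11 0.148
0.19 61 0.099 0.105 0.109
0.2 5 0.104 0.105 0.106
```

View pics/s5.png

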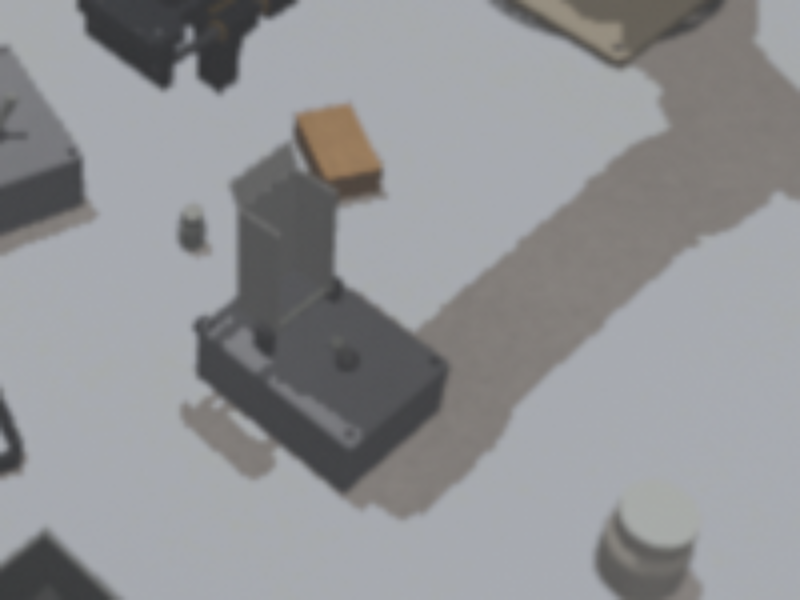

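The toggle at (345,355) leans away and the guard stands open. Now lower behind the lip and tip the guard towards the toggle.

Emit:
step_arm([
  [0,0,-0.9],
  [0,0,-0.9],
  [0,0,-0.9],
  [0,0.5,0],
  [0,0.5,0],
  [0,0.4,0],
  [0,0.4,0],
  [0,0.4,0],
  [0,0.4,0],
  [0,0.4,0],
  [0,0.4,0],
  [0,0.4,0],
], turn=[0,0,0,0,0,0,0,0,0,0,0,0])

```text
time: 11.35
ee_pos: [0.5717, 0.1532, 0.1711]
eef_rot: [0.706, 0.708, 0.0, 0.0]
ft_force: [0.2, -0.4, 0.7]
width: 0.0008
grip_force: 0.0
```

Emit:
step_arm([
  [0,0.2,0],
  [0,0,0],
  [0,0,0.8],
  [0,0,0.8],
  [0,0,0.8],
  [0,-0.9,0.5],
  [0,-0.9,0],
  [0,-0.9,0],
  [0,-0.9,0],
  [0,-0.9,0],
  [0,0,0],
], turn=[0,0,0,0,0,0,0,0,0,0,0])

```text
time: 12.45
ee_pos: [0.5717, 0.0402, 0.2439]
eef_rot: [0.708, 0.706, -0.0, 0.001]
ft_force: [-0.0, -0.5, 0.1]
width: 0.0005
grip_force: 0.0
```

Run:
```python
from h import *
s=read_state(); print(s["ee_pos"],s["ft_force"])
c=camera("scene"); cv2.imwrite("pics/s6.png",c["image"][...,::-1])
prof("scene",y1=.28)
W=pts(c); k=(W[...,0]>.3)&(W[...,0]<.9)&(W[...,1]>-.4)&(W[...,1]<.6)&(W[...,2]>.012)
k,l,st,_=cv2.connectedComponentsWithStats(k.astype(np.uint8))
for i in range(1,k):
    if st[i,4]>40: P=W[l==i]; print(st[i,4],P.min(0).round(3),P.max(0).round(3))
```

```text
[0.57167231 0.04023048 0.24394384] [-0.0300156  -0.463955    0.10985167]
scene 0.08 498 [0.33  0.489 0.646]
scene 0.09 746 [0.499 0.602 0.646]
scene 0.1 40 [0.565 0.603 0.627]
scene 0.15 23 [0.107 0.109 0.111]
scene 0.16 48 [0.108 0.11  0.113]
scene 0.17 56 [0.107 0.109 0.113]
scene 0.18 49 [0.107 0.11  0.113]
scene 0.19 54 [0.106 0.11  0.112]
scene 0.2 52 [0.107 0.11  0.112]
scene 0.21 50 [0.107 0.11  0.113]
scene 0.22 54 [0.107 0.11  0.112]
scene 0.23 51 [0.107 0.11  0.113]
scene 0.24 60 [0.107 0.109 0.112]
scene 0.25 52 [0.107 0.11  0.113]
scene 0.26 43 [0.111 0.114 0.116]
scene 0.27 32 [0.115 0.117 0.119]
8791 [ 0.323 -0.348  0.014] [0.67  0.095 0.664]
99 [ 0.527 -0.4    0.012] [ 0.625 -0.36   0.023]
1570 [ 0.533 -0.251  0.012] [ 0.676 -0.078  0.102]
347 [ 0.35  -0.022  0.012] [0.426 0.072 0.038]
601 [ 0.82  -0.392  0.012] [ 0.9   -0.26   0.045]
57 [ 0.526 -0.002  0.012] [0.546 0.018 0.043]
2294 [0.515 0.082 0.012] [0.629 0.272 0.122]
505 [ 0.738 -0.052  0.012] [0.852 0.078 0.024]
606 [0.489 0.397 0.012] [0.55  0.456 0.076]
45 [0.89  0.049 0.012] [0.9   0.091 0.034]
1913 [0.82  0.16  0.012] [0.9   0.401 0.075]
438 [0.849 0.498 0.127] [0.9   0.562 0.138]
```

View pics/s6.png

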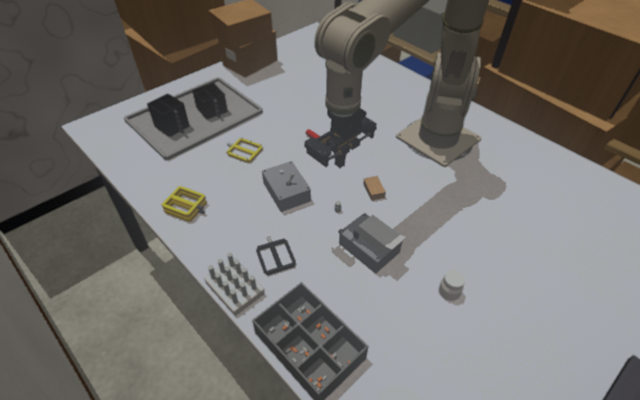

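The guard at (372,235) is down and flat at 110 mm. The loose things are where they were, and the robot is clear of everything.

```bash
python3 -c "
from bench import *
print(close_job())"
```

```text
the job is handed in; nothing more can be done
None
```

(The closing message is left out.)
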